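# Put the yellow sewing templates away on their sloping stand

## Task

Put the two yellow sewing templates away on the empty sloping stand with the yellow backstop: lay them flat on its slope one on top of the other, in either order, in the middle of its width, long sides running down the slope, each with a short edge resting against the backstop and its sides lined up with the other's. The coral and blue templates do not belong there.

Things in the scene. Friction and masses are not known exactly. Their poses are not given: they have to be found in the camera images.
- yellow_a_center (a point): One yellow-painted plywood sewing template with thin white diagonal lines, a flat plate 100 mm long (its x), 60 mm wide (y), 10 mm thick (z), 45 g, lying flat on the table; the point is its centre, 5 mm above its underside. Both faces and both ends are alike for the job. 
- yellow_b_center (a point): The other yellow-painted plywood sewing template with thin white diagonal lines, a flat plate 100 mm long (its x), 60 mm wide (y), 10 mm thick (z), 45 g, lying flat on the table; the point is its centre, 5 mm above its underside. Both faces and both ends are alike for the job. Coral and blue templates of the same size lie nearby as bystanders; which lies where varies.
- yellow_shelf: Sloping shelf of the fixed stand with the yellow backstop. Origin: middle of the inner corner of shelf face and backstop, 35 mm above the table. x runs down the slope, 18 degrees below level, into the backstop; y level along the backstop; z square out of the face. Face: x -150 to 0, y -75 to 75 mm, no side walls; upper end 81 mm high. Backstop 35 mm high along z, 12 mm thick.
- yellow_rest (a point): Point on that shelf's face, mid-width, 50 mm up the slope from the backstop: a seated template's centre is 5 mm (lower) or 15 mm (upper) out from it along the shelf's z. Axes as the shelf. Glossy paint: a template let go on the shelf, or on another there, slides down by itself to the backstop. The stand with the coral backstop, holding a coral template, is not used.
Things that resemble listed ones, but are neither listed nor needed, are in the scene too. What is shaped like the part that bears yellow_a_center but black or turquoise is not meant.

How it is judged:
By the outcome, as a careful person would: the job done as asked, in the order asked, and still so for the second after the job is handed in, with the robot touching nothing.
It also fails if it takes over 54 s, if anything falls off the work surface, if the arm or the gripper's body presses on something with over 40 N, if the wrist force passes 120 N, or if a joint passes its speed limit or range.

## Robot

A 6-joint arm with a two-finger parallel gripper is mounted at the origin on the work surface. World frame = base frame: x ahead of the robot, y to its left, z up, the work surface at z = 0. Lengths are in mm, angles in rad, forces in N, time in s.
With the tool pointing down it reaches from about 275 to 750 mm from the base axis. Payload 10.2 kg.
Tool frame: the origin (TCP) lies between the finger pads; the fingertips stand 8 mm ahead of it and the grasp point (between the pads) lies 11 mm behind it; z points along the fingers, x is the direction in which the jaws open and shut, and the axes are right-handed (so a half turn about z gives the same grasp; the last joint's range is limited). The gripper opens to 85 mm and grips with 20 to 120 N. Pads are 22 mm wide; open, the fingers measure 114 mm over their backs; the gripper's body (76 mm by 85 mm) begins 54 mm behind the grasp point. The pads swing forward as they close: fully open they stand 13 mm farther back than shut.
Start: joints at [1.036, 0.313, 1.498, -0, 1.331, -0.223], TCP at [161.068, 499.688, 239.294] pointing down, gripper open.
Joint ranges: [-2.94, 2.94], [-0.97, 2.17], [0.19, 2.56], [-1.23, 4.37], [0.02, 3.11], [-2.88, 2.88]. Speed limits (rad/s): [2.39, 2.39, 3.01, 3.14, 3.14, 3.14].

## Interface

Orientations are given as a unit quaternion [w, x, y, z].
In Python, from rig import sense, eyes, ctrl gives the robot as it stands.
- The arm moves only by the tool move_arm, never from a script. Its argument "rows" is a list that holds one entry, the list of rows, each a list of 5 numbers: the shift along the tool's x, y, z in mm, then the turn about the tool's z in units of 6 degrees (1.0 is 6 degrees), then the gripper command: -1 is shut, 1 is fully open, values between are in proportion. In form: [[[dx, dy, dz, roll, jaw], ...]]. A call has 1 to 12 rows; each row is the pose to reach, as a shift and turn from the pose measured when the call began, along the tool's axes at that moment; what a row does not reach only later rows make up. A row lasts 1/8 s, in which the tool goes at most 62.5 mm and 10.7 degrees, less where a joint would pass 70% of its speed; a pose out of reach is approached as far as the arm can. A call with a gripper value outside its range is refused whole. The fingers move at their own pace and stop on an object; "squeeze" is the grip in N (left out, the last holds). Time passes only in rows, so rows that repeat a pose let the fingers close. It gives the time, the measured TCP pose, the force and the opening at its end, in the units of the state.
- sense(): the state, without advancing time (a new reading comes with each control period).
- eyes.capture(name): name is "side" or "top" or "wrist"; returns a dict with "color" (420x560x3 uint8, blue, green, red), "vertical_fov" (degrees; the focal length in pixels is half the picture's height over the tangent of half this angle, whatever the lens; pixels are square), "cx", "cy" (the principal point, pixels), "k1" (the pictures are not rectified: a ray, as slopes to the right and down, at radius r is drawn at 1 + k1 r^2 times it, then the intrinsics apply), "xyz" and "attitude" of the camera in the world. Camera axes: x right, y down, z forward; pixel columns grow to the right and rows downward; lengths in mm; the calibration is good to about 2 mm. A picture is of the moment at which its call begins. There is no depth.
- ctrl.finish_job(): hands the job in, once; it reports no verdict.
The state is a dict: "time_s": time; "joints": joint angles; "dq": joint speeds; "tau": joint torques, N m; "eef_pos": TCP position; "ee_rot": TCP orientation; "force": force on the tool from outside, world axes, zero at the start; "wrist_torque": the same for the moment, N m; "grip_width": opening from 0.0 (shut) to 1.0 (fully open).
Only numpy, scipy, OpenCV 4.12 (cv2) and the standard library are available. Lean on these libraries where they do the work, as an engineer would, in place of code of your own. Each camera call takes 0.05 s, during which the arm holds its last target. There are 200 camera calls.

## Working session

There is one attempt and no reset: what is moved stays moved. The work goes in short steps, Python scripts to look and compute and a tool call to move; the robot and the scene stay as the last step left them, time stands still between calls to the robot, and variables do not carry over. Pictures are saved under pics/ and viewed, about 8 in all and at most 12, crops included, and the job is handed in when it is done.

Besides the shell and the picture viewer there is one more tool, called after "Call:" as name(argument=value, ...) on one line, values as JSON. move_arm: Moves the arm, as the interface text tells. Its arguments: {"type":"object","properties":{"rows":{"type":"array","items":{"type":"array","items":{"type":"array","items":{"type":"number"}}}},"squeeze":{"type":"number"}},"required":["rows"]}

```bash
ls; mkdir -p pics
python3 - <<'E'
from rig import sense, eyes, ctrl
import cv2
print(sense())
for n in("top","side"):
    c=eyes.capture(n); cv2.imwrite(f"pics/{n}0.png",c.pop("color")); print(n,c)
E
```

```text
pics
{'time_s': 0.0, 'joints': array([ 1.03560126e+00,  3.13410931e-01,  1.49848450e+00,  4.89533221e-05,
        1.33101119e+00, -2.23437707e-01]), 'dq': array([ 0.00010114,  0.00011717,  0.00135309, -0.00135694,  0.00061048,
        0.00128311]), 'tau': array([-1.00570614e-03, -4.12273264e+01, -2.59740150e+01, -2.78732768e-04,
        4.23362508e-03, -2.76393291e-05]), 'eef_pos': array([160.91401173, 499.45218755, 238.73722083]), 'ee_rot': array([ 2.37677309e-04,  8.08313765e-01,  5.88751581e-01, -6.12944412e-04]), 'force': array([-0.52020145,  0.32140486, -0.3592581 ]), 'wrist_torque': array([-0.03241317, -0.02254713, -0.0498708 ]), 'grip_width': 1.0004880431029848}
top {'vertical_fov': 52.970877450943256, 'cx': 266.86326276592627, 'cy': 214.13834378396365, 'k1': -0.04355670300020388, 'xyz': array([ 388.03462148,  -84.76596329, 1366.54169566]), 'attitude': array([ 0.02974382, -0.70381779,  0.70913272, -0.02977614])}
side {'vertical_fov': 47.47028796271146, 'cx': 280.65333013088315, 'cy': 208.1264957387651, 'k1': 0.028322808089535897, 'xyz': array([ -81.26193883, -982.95485387,  975.86247907]), 'attitude': array([-0.40832246,  0.86917756, -0.25473594,  0.11363424])}
```

View pics/top0.png

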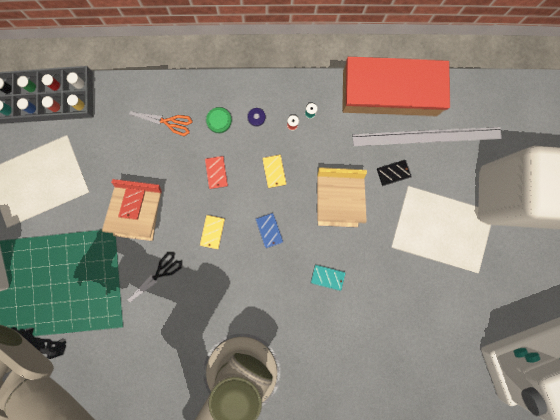

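View pics/side0.png

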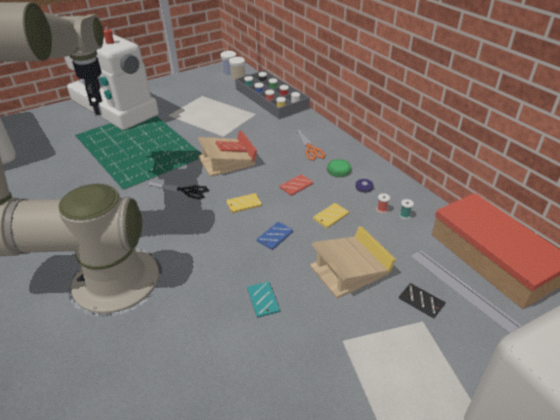

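Candidates in the top view: yellow (274,171) and yellow (212,232). They could be confused with coral (216,172), coral on its own stand (131,203), blue (269,230), turquoise (328,277), black (394,172), and the yellow backstop (342,170). I choose the two yellow plates. The target stand is at (342,197), with its backstop on the far side from the robot.

```bash
cat > h.py <<'E'
import numpy as np, cv2
from scipy.spatial.transform import Rotation as R
def rot(q): return R.from_quat(np.asarray(q)[[1,2,3,0]]).as_matrix()
def K(c,shape=(420,560)):
    f=shape[0]/2/np.tan(np.radians(c["vertical_fov"]/2))
    return np.array([[f,0,c["cx"]],[0,f,c["cy"]],[0,0,1.]]),np.array([c["k1"],0,0,0,0])
def rays(c,p):
    k,d=K(c); n=cv2.undistortPoints(np.float64(p).reshape(-1,1,2),k,d)[:,0]
    return np.c_[n,np.ones(len(n))]@rot(c["attitude"]).T
def plane(c,p,z):
    r=rays(c,p); return c["xyz"]+r*((z-c["xyz"][2])/r[:,2])[:,None]
def tri(c1,p1,c2,p2):
    out=[]
    for a,b in zip(rays(c1,p1),rays(c2,p2)):
        s=np.linalg.lstsq(np.c_[a,-b],c2["xyz"]-c1["xyz"],rcond=None)[0]
        A=c1["xyz"]+a*s[0];B=c2["xyz"]+b*s[1]; out.append(np.r_[(A+B)/2,np.linalg.norm(A-B)])
    return np.array(out)
def proj(c,P):
    k,d=K(c); M=rot(c["attitude"]).T
    return cv2.projectPoints(np.float64(P).reshape(-1,1,3),cv2.Rodrigues(M)[0],-M@c["xyz"],k,d)[0][:,0]
def yellow(img):
    h=cv2.cvtColor(img,cv2.COLOR_BGR2HSV); m=cv2.inRange(h,(20,110,90),(35,255,255))
    m=cv2.morphologyEx(m,cv2.MORPH_CLOSE,np.ones((3,3)))
    return [x for x in cv2.findContours(m,cv2.RETR_EXTERNAL,cv2.CHAIN_APPROX_NONE)[0] if cv2.contourArea(x)>80]
E
python3 - <<'E'
from h import *; from rig import eyes
np.set_printoptions(precision=1,suppress=True)
t=eyes.capture("top"); s=eyes.capture("side")
for c in(t,s):
    for x in yellow(c["color"]):
        r=cv2.minAreaRect(x); print(np.array(r[0]),r[1],r[2],cv2.boundingRect(x))
a=cv2.resize(t["color"][150:270,190:380],None,fx=4,fy=4,interpolation=2)
cv2.imwrite("pics/tc.png",a)
b=cv2.resize(s["color"][180:300,220:410],None,fx=4,fy=4,interpolation=2); cv2.imwrite("pics/sc.png",b)
E
```

```text
[212.  231.5] (18.608837127685547, 31.3121280670166) 12.26477336883545 (200, 215, 25, 34)
[341.9 172.7] (48.0883674621582, 8.75198745727539) 2.726310968399048 (318, 168, 49, 11)
[273.9 170.9] (30.407608032226562, 18.36742401123047) 79.3803482055664 (263, 155, 23, 33)
[374.8 247.8] (51.916378021240234, 12.59357738494873) 46.7357063293457 (356, 227, 39, 45)
[330.8 214.9] (15.982390403747559, 31.544193267822266) 57.2647705078125 (314, 204, 34, 23)
[243.5 202.6] (12.739129066467285, 31.870983123779297) 76.60750579833984 (227, 194, 34, 18)
```

View pics/tc.png

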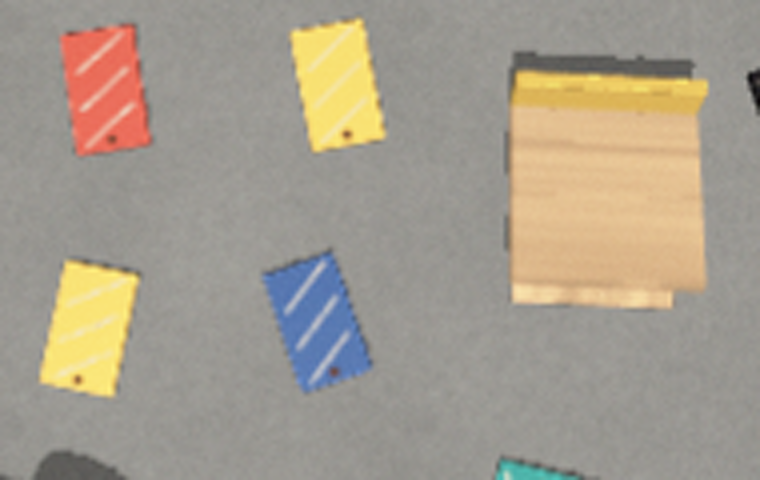

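View pics/sc.png

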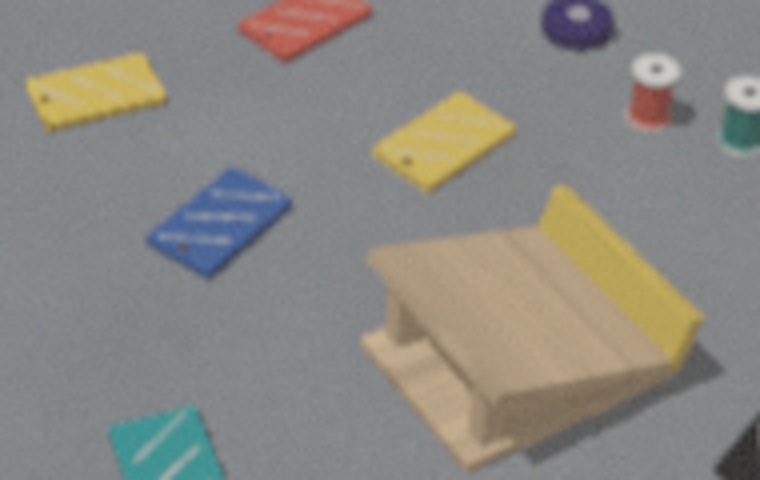

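Tight crops confirm the choice: solid yellow plates with white diagonals at tc (338,85) and (89,328), and at sc (444,140) and (97,92). The stand's inner corner runs from tc (513,105) to (700,112), and its upper end from (511,288) to (706,290). I'll triangulate the corners.

```bash
cat > m.py <<'E'
from h import *; from rig import eyes
from scipy.optimize import least_squares
np.set_printoptions(precision=1,suppress=True)
t=eyes.capture("top"); s=eyes.capture("side")
u=lambda p,o:(np.array(p)+.5)/4-.5+np.array(o)
T=lambda p:u(p,(190,150)); S=lambda p:u(p,(220,180))
tp={'A':[(314,152),(386,138),(362,19),(291,31)],'B':[(40,382),(114,396),(138,272),(66,261)],'st':[(513,105),(700,112),(706,290),(511,288)]}
sp={'A':[(373,152),(430,181),(516,128),(460,92)],'B':[(27,80),(50,122),(167,93),(142,54)],'st':[(540,228),(668,362),(500,402),(368,256)]}
def pose(n,L,v):
    a=v[3]
    if n=='st':
        e=np.array([np.cos(a)*np.cos(.31416),np.sin(a)*np.cos(.31416),-np.sin(.31416)]);y=np.array([-np.sin(a),np.cos(a),0])
    else: e=np.array([np.cos(a),np.sin(a),0]);y=np.array([-np.sin(a),np.cos(a),0])
    return v[:3]+L[:,:1]*e+L[:,1:]*y
for n in tp:
    X=tri(t,T(tp[n]),s,S(sp[n])); print(n);print(X)
    L=np.array([(0,75),(0,-75),(-150,-75),(-150,75)] if n=='st' else [(-50,30),(-50,-30),(50,-30),(50,30)],float)
    f=lambda v:np.r_[(proj(t,pose(n,L,v))-T(tp[n])).ravel(),(proj(s,pose(n,L,v))-S(sp[n])).ravel()]
    r=least_squares(f,np.r_[X[:,:3].mean(0),0]); print('fit',r.x,np.degrees(r.x[3]),'rms',np.sqrt((r.fun**2).mean()),r.fun)
E
python3 m.py
```

```text
A
[[ 589.9  -90.4    7.5    1.4]
 [ 599.9 -148.9   16.4    2.2]
 [ 698.6 -130.2    9.8    0.3]
 [ 688.7  -72.    10.7    0.2]]
fit [ 644.3 -110.4   11.1    0.2] 10.580067498728072 rms 0.43767245520173476 [ 0.  -0.3  0.1 -0.3  0.2 -0.2 -0.1  0.2 -0.3 -0.9 -0.2  1.3  0.2 -0.3
 -0.2 -0.1]
B
[[405.  131.1  11.    1.7]
 [393.8  71.   14.2   2.7]
 [491.6  52.9  12.3   1.1]
 [501.6 111.2   9.3   0.2]]
fit [448.   91.6  11.6  -0.2] -10.906268929911764 rms 0.3454630870708902 [ 0.3 -0.1  0.1 -0.2  0.   0.2 -0.2 -0.4 -0.3 -0.  -0.6  0.6  0.2  0.2
  0.3 -0.7]
st
[[ 622.2 -249.4   36.1    0.9]
 [ 613.1 -397.4   36.9    4.7]
 [ 470.5 -390.4   77.3    1.4]
 [ 474.4 -240.9   79.1    4.3]]
fit [ 616.2 -322.9   34.2   -0. ] -2.710098134442939 rms 0.7268307673838322 [-0.4  0.7 -0.5  0.9  0.6 -0.2  0.5 -1.6 -1.2  0.5  0.8  0.7 -0.1 -0.6
  0.2 -0.6]
```

```bash
cat > go.py <<'E'
import sys; from h import *; from rig import sense
def go(x,y,z,jaw):
    s=sense(); M=rot(s["ee_rot"]); d=M.T@(np.array([x,y,z])-s["eef_pos"])
    cur=np.degrees(np.arctan2(M[1,0],M[0,0])); a=(jaw-cur+90)%180-90
    print("t%.2f"%s["time_s"],"pos",s["eef_pos"].round(1),"jaw%.1f"%cur,"tilt",M[:,2].round(3),"w%.3f"%s["grip_width"],"F",s["force"].round(1),"j6 %.2f"%s["joints"][5],"-> d",d.round(1),"roll",round(-a/6,2))
go(*map(float,sys.argv[1:]))
E
python3 go.py 448 92 110 79.1
```

```text
t0.30 pos [161.  499.6 239.1] jaw72.1 tilt [-0. -0. -1.] w1.001 F [-0.5 -0.4 -0.2] j6 -0.22 -> d [-299.9  398.2  129.2] roll -1.16
```

Call:
move_arm(rows=[[[-300,398,60,-1.16,1],[-300,398,60,-1.16,1],[-300,398,60,-1.16,1],[-300,398,60,-1.16,1],[-300,398,60,-1.16,1],[-300,398,60,-1.16,1],[-300,398,60,-1.16,1],[-300,398,100,-1.16,1],[-300,398,129,-1.16,1],[-300,398,129,-1.16,1],[-300,398,129,-1.16,1],[-300,398,129,-1.16,1]]], squeeze=30)

```text
time_s: 1.8
eef_pos: [448.2, 92.7, 111.7]
ee_rot: [0.001, 0.771, 0.637, 0.001]
force: [0.8, 0.3, 0.5]
grip_width: 0.997
```

```bash
python3 go.py 448 92 30 79.1
python3 - <<'E'
from h import *; from rig import eyes
np.set_printoptions(precision=1,suppress=True)
w=eyes.capture("wrist"); cv2.imwrite("pics/w1.png",w["color"]); print({k:w[k] for k in w if k!="color"})
for x in yellow(w["color"]):
    r=cv2.minAreaRect(x); b=cv2.boxPoints(r); print(b.tolist(), plane(w,b,10), plane(w,[r[0]],10))
E
```

```text
t1.80 pos [448.2  92.7 111.7] jaw79.2 tilt [ 0.003 -0.    -1.   ] w0.997 F [0.8 0.3 0.5] j6 -1.43 -> d [-0.7 -0.2 81.7] roll 0.01
{'vertical_fov': 58.016581020938936, 'cx': 274.5955276113175, 'cy': 204.43944223268022, 'k1': -0.08308386993509627, 'xyz': array([372.3, 107.2, 245.2]), 'attitude': array([0.1, 0.8, 0.6, 0.1])}
[[55.0, 410.0], [84.0, 410.0], [84.0, 419.0], [55.0, 419.0]] [[ 589.9 -123.7   10. ]
 [ 592.8  -97.5   10. ]
 [ 602.6 -101.5   10. ]
 [ 599.8 -128.2   10. ]] [[ 596.2 -112.6   10. ]]
[[225.79617309570312, 272.1732482910156], [229.05184936523438, 125.6678237915039], [325.0932922363281, 127.80209350585938], [321.8376159667969, 274.3075256347656]] [[487.4  50.7  10. ]
 [390.3  75.2  10. ]
 [402.6 133.   10. ]
 [501.5 115.9  10. ]] [[442.5  94.3  10. ]]
```

View pics/w1.png

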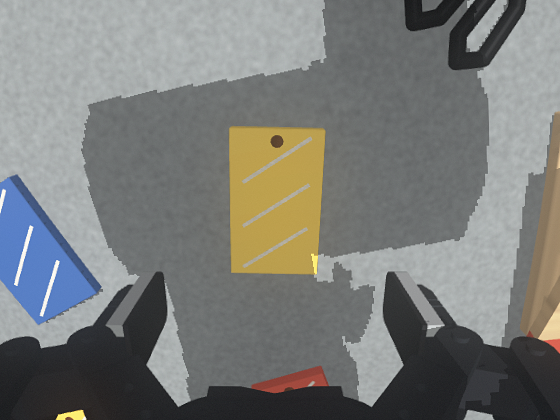

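The plate sits between the fingers, with corners at (230,127), (324,128), (317,273) and (232,272).

Run:
```python
from h import *; from rig import eyes
w=eyes.capture("wrist"); P=plane(w,[(230,127),(324,128),(317,273),(232,272)],10)
print(P.round(1),P.mean(0)); d=P[2]+P[3]-P[0]-P[1]; print(np.degrees(np.arctan2(d[1],d[0])))
d=(P[1]-P[0])+(P[2]-P[3]); print(np.degrees(np.arctan2(d[1],d[0])))
```

```text
[[391.1  75.6  10. ]
 [402.5 132.2  10. ]
 [499.6 112.6  10. ]
 [487.9  54.9  10. ]] [445.2734203   93.83518719  10.        ]
-11.7024925820825
78.52215063219252
```

Call:
move_arm(rows=[[[2,2.5,50,0.1,1],[2,2.5,85,0.1,1],[2,2.5,99,0.1,1],[2,2.5,102,0.1,1],[2,2.5,102,0.1,1],[2,2.5,102,0.1,1]]])

```text
time_s: 2.65
eef_pos: [451.6, 94.0, 10.3]
ee_rot: [0.001, 0.774, 0.633, 0.001]
force: [-0.4, -0.2, -0.5]
grip_width: 0.995
```

```bash
python3 go.py 446 93 7 78.6
```

```text
t2.65 pos [451.6  94.   10.3] jaw78.6 tilt [ 0.004 -0.001 -1.   ] w0.995 F [-0.4 -0.2 -0.5] j6 -1.42 -> d [-2.1 -5.4  3.3] roll -0.01
```

Call:
move_arm(rows=[[[-2,-5.4,3.5,0,1],[-2,-5.4,3.5,0,1],[-2,-5.4,3.5,0,-1],[-2,-5.4,3.5,0,-1],[-2,-5.4,3.5,0,-1],[-2,-5.4,3.5,0,-1],[-2,-5.4,3.5,0,-1],[-2,-5.4,3.5,0,-1]]], squeeze=30)

```text
time_s: 3.65
eef_pos: [446.2, 93.1, 6.9]
ee_rot: [0.002, 0.774, 0.633, 0.001]
force: [0.3, -0.2, 5.3]
grip_width: 0.687
```

```bash
python3 go.py 446 93 60 78.6
```

```text
t3.65 pos [446.2  93.1   6.9] jaw78.6 tilt [ 0.004 -0.001 -1.   ] w0.687 F [ 0.3 -0.2  5.3] j6 -1.42 -> d [ -0.1   0.1 -53.1] roll -0.01
```

Light contact with the table at TCP z=7, so the tips are about 7 mm ahead. I'll regrip 4 mm higher so the pads don't foul the slope, then lift.

Call:
move_arm(rows=[[[0,0,0,0,0.6],[0,0,-2,0,0.6],[0,0,-4,0,0.6],[0,0,-4,0,-1],[0,0,-4,0,-1],[0,0,-4,0,-1],[0,0,-4,0,-1],[0,0,-20,0,-1],[0,0,-70,0,-1],[0,0,-130,0,-1],[0,0,-150,0,-1],[0,0,-150,0,-1]]])

```text
time_s: 5.15
eef_pos: [446.0, 93.1, 157.9]
ee_rot: [0.003, 0.774, 0.633, 0.003]
force: [0.7, 0.3, -1.7]
grip_width: 0.681
```

```bash
python3 go.py 560 -320 160 87.3
python3 - <<'E'
import numpy as np
o=np.array([616.2,-322.9,35]);a=np.radians(-2.7);t=np.radians(18)
ex=np.array([np.cos(a)*np.cos(t),np.sin(a)*np.cos(t),-np.sin(t)]);ez=np.array([np.cos(a)*np.sin(t),np.sin(a)*np.sin(t),np.cos(t)])
for u in(-50,-58,-62):
  for h in(5,15):print(u,h,(o+u*ex+h*ez).round(1))
E
```

```text
t5.15 pos [446.   93.1 157.9] jaw78.6 tilt [ 0.007 -0.001 -1.   ] w0.681 F [ 0.7  0.3 -1.7] j6 -1.42 -> d [-382.3  193.6   -1. ] roll -1.46
-50 5 [ 570.2 -320.7   55.2]
-50 15 [ 573.3 -320.9   64.7]
-58 5 [ 562.6 -320.4   57.7]
-58 15 [ 565.7 -320.5   67.2]
-62 5 [ 558.8 -320.2   58.9]
-62 15 [ 561.9 -320.3   68.4]
```

Call:
move_arm(rows=[[[-60,30,-1,-0.3,-1],[-120,60,-1,-0.6,-1],[-180,90,-1,-0.9,-1],[-240,120,-1,-1.2,-1],[-300,150,-1,-1.46,-1],[-350,176,-1,-1.46,-1],[-382,193.5,-1,-1.46,-1],[-382,193.5,-1,-1.46,-1],[-382,193.5,-1,-1.46,-1],[-382,193.5,-1,-1.46,-1]]])

```text
time_s: 6.4
eef_pos: [559.9, -318.4, 159.5]
ee_rot: [0.002, 0.723, 0.691, 0.002]
force: [0.6, -0.7, -0.6]
grip_width: 0.679
```

```bash
python3 go.py 560 -320 80 87.3
python3 - <<'E'
from rig import eyes; import cv2
w=eyes.capture("wrist"); cv2.imwrite("pics/w2.png",w["color"])
E
```

```text
t6.40 pos [ 559.9 -318.4  159.5] jaw87.4 tilt [ 0.006  0.    -1.   ] w0.679 F [ 0.6 -0.7 -0.6] j6 -2.23 -> d [-1.7 -0.3 79.5] roll 0.02
```

View pics/w2.png

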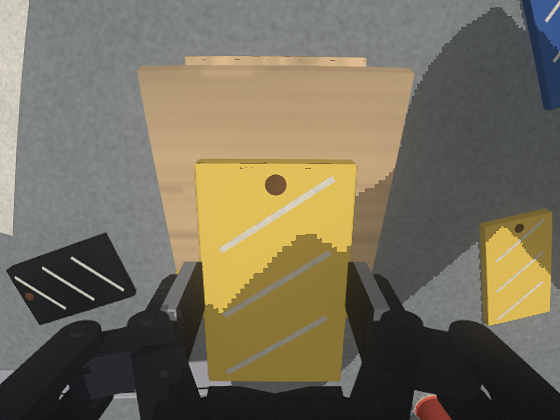

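The plate is held squarely. The shelf's upper-end corners are at (138,68) and (414,69), and the plate's near edge runs from (196,163) to (355,163). I'll check centring from these.

Run:
```python
from h import *; from rig import eyes
w=eyes.capture("wrist"); P=plane(w,[(138,67),(414,69)],81);print(P.round(1),P.mean(0)); d=P[1]-P[0];print(np.degrees(np.arctan2(d[1],d[0])))
Q=plane(w,[(196,160),(355,160)],158.5);print(Q.round(1),Q.mean(0)); d=Q[1]-Q[0];print(np.degrees(np.arctan2(d[1],d[0])))
# model corner of backstop at yaw
```

```text
[[ 469.4 -387.9   81. ]
 [ 477.1 -239.6   81. ]] [ 473.21061672 -313.72280262   81.        ]
87.03290347848186
[[ 507.2 -344.4  158.5]
 [ 509.8 -287.1  158.5]] [ 508.51542951 -315.76515462  158.5       ]
87.42694404901307
```

Call:
move_arm(rows=[[[-0.6,0,40,0,-1],[-0.6,0,70,0,-1],[-0.6,0,76,0,-1],[-0.6,0,79,0,-1],[-0.6,0,81,0,-1],[-0.6,0,83,0,-1],[-0.6,0,85,0,-1],[-0.6,0,85,0,-1]]], squeeze=20)

```text
time_s: 7.5
eef_pos: [560.8, -319.5, 75.4]
ee_rot: [0.003, 0.723, 0.691, 0.002]
force: [1.8, -0.6, 1.7]
grip_width: 0.678
```

```bash
python3 go.py 560 -319 67 87.3
```

```text
t7.50 pos [ 560.8 -319.5   75.4] jaw87.4 tilt [ 0.008 -0.001 -1.   ] w0.678 F [ 1.8 -0.6  1.7] j6 -2.23 -> d [ 0.4 -0.9  8.4] roll 0.02
```

Contact started with only 1.7 N, so the plate is pivoting. I'll continue.

Call:
move_arm(rows=[[[0.3,-0.5,2,0,-1],[0.3,-0.5,4,0,-1],[0.3,-0.5,6,0,-1],[0.3,-0.5,7,0,-1],[0.3,-0.5,7,0,-1]]])

```text
time_s: 8.12
eef_pos: [560.2, -319.0, 68.1]
ee_rot: [0.003, 0.723, 0.691, 0.002]
force: [1.0, 0.3, 2.4]
grip_width: 0.679
```

```bash
python3 go.py 560 -319 67 87.3
python3 - <<'E'
from rig import eyes; import cv2
w=eyes.capture("wrist")["color"];s=eyes.capture("side")["color"][180:300,260:410]
s=cv2.resize(s,(525,420),interpolation=2); import numpy as np
cv2.imwrite("pics/w3.png",cv2.resize(np.hstack([w[:,130:400],s]),None,fx=1,fy=1))
E
```

```text
t8.12 pos [ 560.2 -319.    68.1] jaw87.4 tilt [ 0.007 -0.001 -1.   ] w0.679 F [1.  0.3 2.4] j6 -2.23 -> d [ 0.  -0.2  1.1] roll 0.02
```

View pics/w3.png

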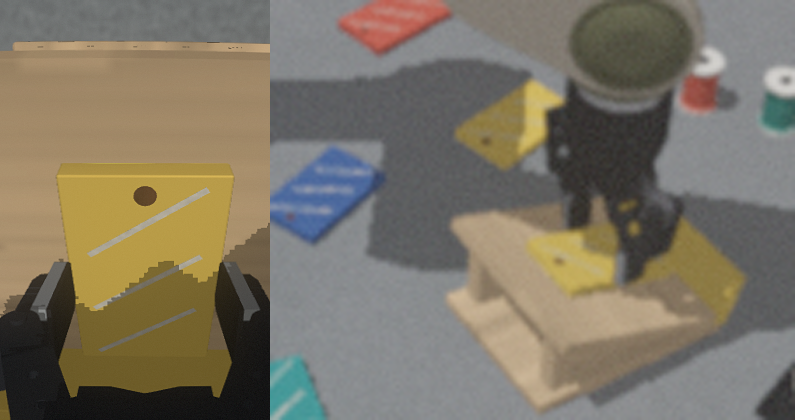

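The plate has pivoted nearly flat onto the slope, centred. I'll open a little so the fingers guide it down, then fully, then lift.

Call:
move_arm(rows=[[[0,0,0,0,0.46],[0,0,0,0,0.46],[0,0,0,0,0.46],[0,0,0,0,0.46],[0,0,0,0,0.6],[0,0,0,0,0.6],[0,0,0,0,1],[0,0,0,0,1],[0,0,-30,0,1],[0,0,-80,0,1],[0,0,-100,0,1],[0,0,-100,0,1]]])

```text
time_s: 9.72
eef_pos: [559.9, -319.3, 169.7]
ee_rot: [0.004, 0.723, 0.691, 0.002]
force: [0.0, -0.2, -1.5]
grip_width: 1.0
```

```bash
python3 go.py 643 -111 110 100.6
python3 - <<'E'
from rig import eyes; import cv2
w=eyes.capture("wrist")["color"];cv2.imwrite("pics/w4.png",w)
E
```

```text
t9.72 pos [ 559.9 -319.3  169.7] jaw87.4 tilt [ 0.01  -0.003 -1.   ] w1.000 F [ 0.  -0.2 -1.5] j6 -2.23 -> d [212.   72.9  59.9] roll -2.2
```

View pics/w4.png

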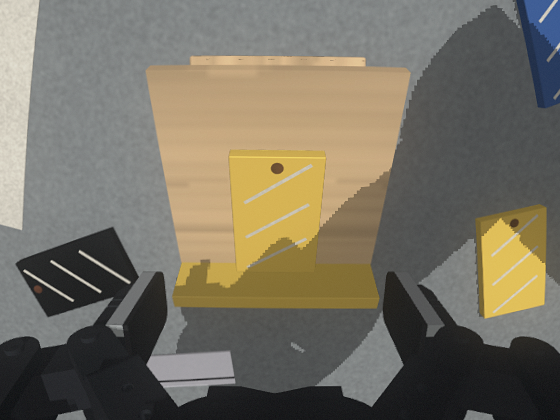

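The first plate is seated against the backstop. Its bottom edge spans 237–316 against the backstop's 179–377, so it is centred within about 1–2 mm. Next, plate A.

Call:
move_arm(rows=[[[55,19,-20,-0.5,1],[110,38,-20,-1.1,1],[165,56,0,-1.7,1],[212,73,30,-2.2,1],[212,73,60,-2.2,1],[212,73,60,-2.2,1],[212,73,60,-2.2,1],[212,73,60,-2.2,1]]])

```text
time_s: 10.78
eef_pos: [642.8, -111.3, 109.6]
ee_rot: [0.004, 0.639, 0.769, 0.002]
force: [-0.0, -0.0, -0.4]
grip_width: 0.997
```

```bash
python3 go.py 643 -111 11 100.6
python3 - <<'E'
from h import *; from rig import eyes
w=eyes.capture("wrist");cv2.imwrite("pics/w5.png",w["color"])
E
```

```text
t10.78 pos [ 642.8 -111.3  109.6] jaw100.5 tilt [ 0.009 -0.002 -1.   ] w0.997 F [-0.  -0.  -0.4] j6 -2.11 -> d [ 0.6 -0.6 98.6] roll -0.01
```

View pics/w5.png

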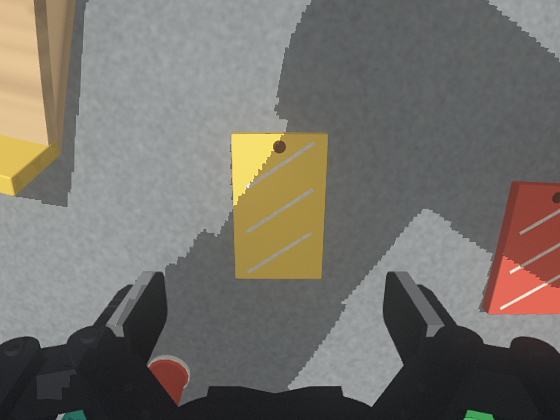

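```bash
python3 - <<'E'
from h import *; from rig import eyes
w=eyes.capture("wrist"); P=plane(w,[(232,134),(328,134),(322,278),(236,278)],10)
print(P.round(1),P.mean(0)); d=P[2]+P[3]-P[0]-P[1]; print(np.degrees(np.arctan2(d[1],d[0])))
t=eyes.capture("top"); print(plane(t,[(293,122)],30))
E
python3 go.py 642 -110 11 100.6
```

```text
[[ 600.1 -145.8   10. ]
 [ 589.3  -88.1   10. ]
 [ 686.3  -69.9   10. ]
 [ 697.3 -128.3   10. ]] [ 643.25412001 -108.04243011   10.        ]
10.415416592996676
[[ 800.67512087 -172.44328179   30.        ]]
t10.93 pos [ 642.6 -110.9  109.1] jaw100.6 tilt [ 0.008 -0.001 -1.   ] w0.999 F [-0.4 -0.7 -0.1] j6 -2.11 -> d [ 1.3 -1.2 98.1] roll -0.01
```

Call:
move_arm(rows=[[[1.5,1.2,50,0,1],[1.5,1.2,85,0,1],[1.5,1.2,96,0,1],[1.5,1.2,98.5,0,1],[1.5,1.2,98.5,0,1],[1.5,1.2,98.5,0,-1],[1.5,1.2,98.5,0,-1],[1.5,1.2,98.5,0,-1],[1.5,1.2,98.5,0,-1],[1.5,1.2,98.5,0,-1],[1.5,1.2,98.5,0,-1]]], squeeze=30)

```text
time_s: 12.3
eef_pos: [644.8, -109.5, 11.8]
ee_rot: [0.004, 0.639, 0.769, 0.002]
force: [-1.4, 1.0, 6.0]
grip_width: 0.677
```

```bash
python3 go.py 562 -319 175 87.4
```

```text
t12.30 pos [ 644.8 -109.5   11.8] jaw100.6 tilt [ 0.01  -0.002 -1.   ] w0.677 F [-1.4  1.   6. ] j6 -2.10 -> d [-191.3 -118.3 -163.6] roll 2.19
```

Call:
move_arm(rows=[[[0,0,-20,0,-1],[0,0,-70,0,-1],[0,0,-130,0,-1],[0,0,-163,0,-1],[-50,-31,-163,0.6,-1],[-100,-62,-163,1.2,-1],[-150,-93,-163,1.8,-1],[-191,-118,-163,2.19,-1],[-191,-118,-163,2.19,-1],[-191,-118,-163,2.19,-1],[-191,-118,-163,2.19,-1]]])

```text
time_s: 13.68
eef_pos: [562.8, -317.4, 174.8]
ee_rot: [0.004, 0.722, 0.692, 0.003]
force: [0.1, -0.3, -1.0]
grip_width: 0.676
```

```bash
python3 go.py 563 -319 95 87.4
python3 - <<'E'
from rig import eyes; import cv2
w=eyes.capture("wrist")["color"];cv2.imwrite("pics/w6.png",w)
E
```

```text
t13.68 pos [ 562.8 -317.4  174.8] jaw87.5 tilt [ 0.01  -0.002 -1.   ] w0.676 F [ 0.1 -0.3 -1. ] j6 -2.23 -> d [-1.5 -0.5 79.8] roll 0.02
```

View pics/w6.png

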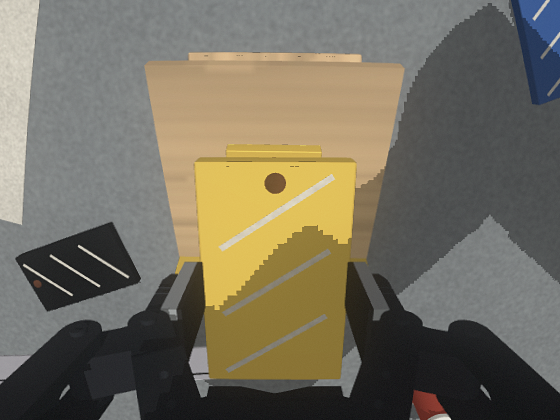

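Held as before; the lower plate's edge, from (227,148) to (321,148), lies under it. Descending to touch.

Call:
move_arm(rows=[[[-1.5,-0.5,45,0,-1],[-1.5,-0.5,78,0,-1],[-1.5,-0.5,84,0,-1],[-1.5,-0.5,87,0,-1],[-1.5,-0.5,89,0,-1],[-1.5,-0.5,91,0,-1],[-1.5,-0.5,91,0,-1]]], squeeze=20)

```text
time_s: 14.6
eef_pos: [563.5, -319.4, 84.6]
ee_rot: [0.005, 0.722, 0.692, 0.003]
force: [0.7, -0.1, 3.3]
grip_width: 0.674
```

```bash
python3 go.py 562 -319.2 77.5 87.4
```

```text
t14.60 pos [ 563.5 -319.4   84.6] jaw87.5 tilt [ 0.011 -0.003 -1.   ] w0.674 F [ 0.7 -0.1  3.3] j6 -2.23 -> d [ 0.1 -1.6  7.1] roll 0.02
```

Call:
move_arm(rows=[[[0.1,-1,2,0,-1],[0.1,-1,4,0,-1],[0.1,-1,6,0,-1],[0.1,-1,7,0,-1],[0.1,-1,7,0,-1]]])

```text
time_s: 15.22
eef_pos: [562.5, -319.2, 77.4]
ee_rot: [0.005, 0.722, 0.692, 0.003]
force: [0.3, -0.0, 1.6]
grip_width: 0.677
```

```bash
python3 go.py 562 -319.2 77.5 87.4
python3 - <<'E'
from rig import eyes; import cv2
import numpy as np
w=eyes.capture("wrist")["color"];s=eyes.capture("side")["color"][180:300,260:410]
s=cv2.resize(s,(525,420),interpolation=2)
cv2.imwrite("pics/w7.png",np.hstack([w[:,130:400],s]))
E
```

```text
t15.22 pos [ 562.5 -319.2   77.4] jaw87.5 tilt [ 0.011 -0.003 -1.   ] w0.677 F [ 0.3 -0.   1.6] j6 -2.23 -> d [-0.1 -0.5 -0.1] roll 0.02
```

View pics/w7.png

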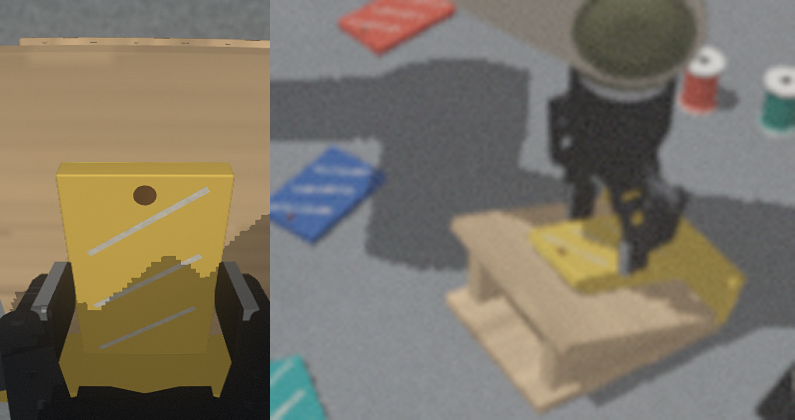

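Call:
move_arm(rows=[[[0,0,0,0,0.46],[0,0,0,0,0.46],[0,0,0,0,0.46],[0,0,0,0,0.46],[0,0,0,0,0.6],[0,0,0,0,0.6],[0,0,0,0,1],[0,0,0,0,1],[0,0,-30,0,1],[0,0,-80,0,1],[0,0,-100,0,1],[0,0,-100,0,1]]])

```text
time_s: 16.82
eef_pos: [561.8, -319.3, 178.9]
ee_rot: [0.006, 0.722, 0.692, 0.003]
force: [1.3, -0.1, -0.7]
grip_width: 1.001
```

```bash
python3 go.py 562 -319.2 77.5 87.4
python3 - <<'E'
from rig import eyes; import cv2
w=eyes.capture("wrist")["color"];cv2.imwrite("pics/w8.png",cv2.resize(w[40:320,110:430],(686,600),interpolation=2))
E
```

```text
t16.82 pos [ 561.8 -319.3  178.9] jaw87.5 tilt [ 0.014 -0.005 -1.   ] w1.001 F [ 1.3 -0.1 -0.7] j6 -2.23 -> d [  0.5  -1.2 101.4] roll 0.02
```

View pics/w8.png

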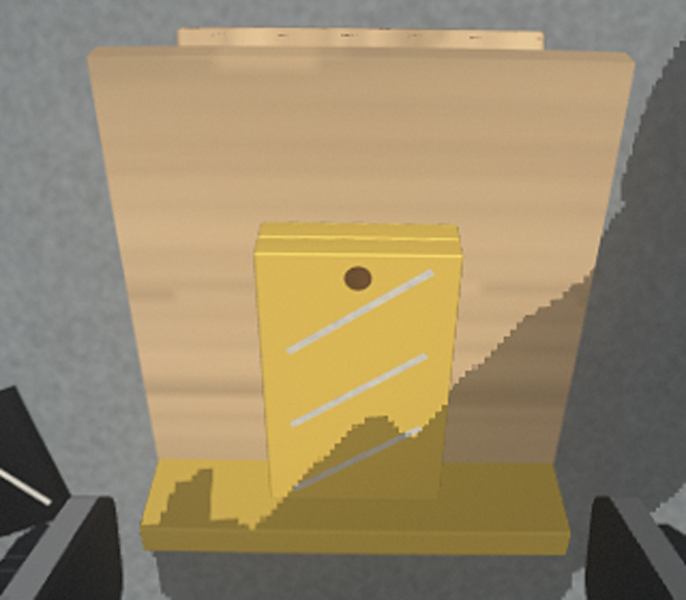

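The two plates are stacked flush, with their sides lined up. The bottom edge spans 271–440 (mid 355.5) and the backstop corner spans 158–554 (mid 356). The gripper is about 100 mm clear, so I'm handing in.

```bash
python3 -c "
from rig import ctrl; print(ctrl.finish_job())"
```

```text
the job is handed in; nothing more can be done
None
```

The two yellow templates are stacked on the stand with the yellow backstop, and the job is handed in at about 17 s of the 54 s allowed. I gripped each one across its width, lowered it until it pivoted flat onto the slope, then opened the fingers slightly so it slid down to the backstop.

- **Final check:** the last wrist picture shows both plates flat, sides aligned and short edges against the backstop. They are within about 1 mm of mid-width. The gripper is open and about 100 mm clear of the stack.
- **Forces:** the highest wrist force I read was about 6 N.
- **Disagreements:**
  - The top/side and wrist camera measurements differed by 1–3 mm.
  - A light 5–6 N push showed up as the fingers closed on each plate. I first took it for the tips touching the table, but it may just be the closing motion.
  - One sign slip put the first approach 5 mm off, and I corrected it before gripping.

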